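# Seat a board stack in a locating fixture by pushing

### The arm

A 6-joint arm with a two-finger parallel gripper is mounted at the origin on a cart in front of the work surface, level with it; the furniture and walls round the work are solid. World frame = base frame: x ahead of the robot, y to its left, z up, the work surface at z = 0. Lengths are in mm, angles in rad, forces in N, time in s.
With the tool pointing down it reaches from about 250 to 775 mm from the base axis. Payload 4 kg.
Tool frame: the origin (TCP) lies midway between the tips of the shut fingers; the grasp point (between the pads) lies robot.pinch_z behind it (robot.pinch_z is the distance from the TCP to the grasp point, in mm); z points along the fingers, y is the line along which they close (so a half turn about z gives the same grasp; the last joint's range is limited). The gripper opens to 94 mm and grips with 3 to 60 N. Pads are 16 mm wide; open, the fingers measure 119 mm over their backs; the gripper's body (75 mm by 177 mm) begins 78 mm behind the grasp point.
Start: joints at [-1.262, 0.087, 1.371, -0, 1.684, -0.103], TCP at [220.142, -504.041, 205.506] pointing down, gripper open.
Joint ranges: [-3.1, 3.1], [-0.76, 2.03], [0.27, 2.55], [-1.08, 4.22], [0.17, 2.65], [-2.57, 2.57]. Speed limits (rad/s): [2.79, 2.79, 3.14, 3.14, 3.14, 3.14].

### API

Orientations are given as a unit quaternion [x, y, z, w].
In Python, from cell import robot, capture, job gives the robot as it stands. The module is installed in compiled form; this text tells all that it offers.
- The arm moves only by the tool arm_command, never from a script. Its argument "targets" is a list of rows, each a list of 7 numbers: the shift along the tool's x, y, z in units of 25 mm (1.0 is 25 mm), then the turn, a rotation vector about the tool's x, y, z in units of 6 degrees (1.0 is 6 degrees), then the closure, from 0 (fully open) to 1 (shut). In form: [[x, y, z, rx, ry, rz, jaw], ...]. A call has 1 to 8 rows; each row is the pose to reach, as a shift and turn from the pose commanded when the call began, along the tool's axes at that moment; what a row does not reach only later rows make up. A row lasts 1/8 s, in which the tool goes at most 62.5 mm and 10.7 degrees, less where a joint would pass 70% of its speed; a pose out of reach is approached as far as the arm can. A call with a gripper value outside its range is refused whole. The fingers move at their own pace and stop on an object; "squeeze" is the grip in N (left out, the last holds). Time passes only in rows, so rows that repeat a pose let the fingers close. It gives the time, the measured TCP pose, the force, the opening and the grip force at its end, in the units of the state.
- robot.observe(): the state, without advancing time (a new reading comes with each control period).
- capture(name): name is "scene" or "top"; returns a dict with "frame" (384x512x3 uint8, red, green, blue), "depth" (384x512 float32, mm along the optical axis (not along the pixel's ray), 0 where there is no reading), "fov_y" (degrees; the focal length in pixels is half the picture's height over the tangent of half this angle, whatever the lens; pixels are square), "cx", "cy" (the principal point, pixels), "R" (3x3) and "t" (3): a world point X has camera coordinates R X + t. Camera axes: x right, y down, z forward; pixel columns grow to the right and rows downward; lengths in mm; the calibration is good to about 2 mm. A picture is of the moment at which its call begins.
- job.close_job(): hands the job in; it is judged then, once.
The state is a dict: "t": time; "joint_positions": joint angles; "qvel": joint speeds; "joint_efforts": joint torques, N m; "ee_pos": TCP position; "tcp_rot": TCP orientation; "wrist_force": force on the tool from outside, world axes, zero at the start; "torque": the same for the moment, N m; "gripper_width": opening from 0.0 (shut) to 1.0 (fully open); "grasp_force": force on a finger pad.
Only numpy, scipy, OpenCV 4.12 (cv2) and the standard library are available. Lean on these libraries where they do the work, as an engineer would, in place of code of your own. Each camera call takes 0.05 s, during which the arm holds its last target. There are 200 camera calls.

### The job

Without gripping or lifting anything, push the stack of green circuit boards that stands in front of the metal fixture across the desk, into the space between the dark end stop and the orange jaw, until its long side sits flush against the aluminium back rail. Then push the orange sliding jaw along the rail until the stack is closed in squarely between the jaw and the end stop, still against the rail. Leave the jar, the spool and the screw dish where they are.

Things in the scene. Friction and masses are not known exactly. Their poses are not given: they have to be found in the camera images.
- board_stack: Loose stack of three green circuit boards on spacers, about 90 g, 47 (x) x 66 (y) x 37 mm high. Origin: centre of its underside. Board edges to push on lie at heights 0-2, 12-14 and 25-27 mm, with only corner spacers between. Starts in front of the fixture's opening, turned up to 0.6 rad from the fixture's axes. Seated, its long side (y) runs along the back rail.
- fixture: Locating fixture, fixed. Origin: desk height, inner corner of back rail and end stop. Aluminium back rail 22 mm high, front face at x = 0, y = -16 to 240 mm, with a low foot to x = 39. Dark end stop 22 mm high, x = -52 to 0, y = -16 to 0 mm. Open towards -x (robot side), no floor: things slide on the desk. The seated stack is centred at x = -23.5, y = +33 mm.
- jaw (a joint): Slide of the orange jaw along the rail, m: 0 open, growing as it moves in the fixture's -y direction towards the end stop; range 0 to 0.13, starts at 0 to 0.03. Its inner face lies at fixture y = 0.170 - value, so it meets the seated stack at about 0.104. About 1.5 N of friction; stays where it is left.
- jaw_plate (a point): Centre of the orange upright jaw plate, 18.5 mm above the desk; axes as the fixture's. Plate: 50 mm in x (fixture x = -51 to -1), 14 mm thick in y, 2 to 35 mm above the desk. Push its plain outer (+y) face. A dark carriage block, 24 to 35 mm above the desk, fixture x = 4 to 18 mm, joins it to the rail and reaches 26 mm from it towards the end stop.
- flux_jar: Bystander: small jar with orange lid, 41 mm across, 50 mm high, standing behind the back rail. Origin: centre of its underside.
- braid_spool: Bystander: yellow spool lying flat, 51 mm across, 10 mm high, beside the end stop. Origin: on its underside.
- screw_dish: Bystander: small steel dish with screws, 67 mm across, 13 mm high, to the left in front of the jaw. Origin: centre of its underside.
Things that resemble listed ones, but are neither listed nor needed, are in the scene too. What is shaped like the board_stack but turquoise is not meant.

How it is judged (in metres and radians):
On the way:
1. the board stack is flush against the back rail while the jaw is still open (x of board_stack in the frame of fixture above -0.028 m and y of board_stack in the frame of fixture above 0.028 m and angle between the y axis of board_stack and the y axis of fixture, either way round below 0.1 rad and value of joint jaw below 0.092 m), for 0.1 s.
At the end, for the whole second after the job is handed in: The board stack stands level and still on the desk, within 4 mm of the back rail and of the end stop and square to the rail within 0.06 rad, with the jaw closed on it (joint over 0.099 m, at most about 5 mm of play) (x of board_stack in the frame of fixture between -0.0275 and -0.018 m and y of board_stack in the frame of fixture between 0.028 and 0.037 m and z of board_stack in the frame of fixture between -0.004 and 0.004 m and angle between the y axis of board_stack and the y axis of fixture, either way round below 0.06 rad and value of joint jaw above 0.099 m and angle between board_stack's own z axis and vertical below 0.06 rad and linear speed of board_stack below 0.01 m/s); the robot touches nothing.
It fails at once if the board stack is lifted or tipped (height (world z) of board_stack above 0.01 m or angle between board_stack's own z axis and vertical above 0.25 rad).
It fails at once if the board stack is taken between the fingers (x of the grasp point in the frame of board_stack between -0.018 and 0.018 m and y of the grasp point in the frame of board_stack between -0.028 and 0.028 m and z of the grasp point in the frame of board_stack between -0.01 and 0.035 m and contact force between the fingers and board_stack above 0.5 N).
It fails at once if the jaw plate is taken between the fingers (x of the grasp point in the frame of jaw_plate between -0.03 and 0.03 m and y of the grasp point in the frame of jaw_plate between -0.005 and 0.005 m and z of the grasp point in the frame of jaw_plate between -0.03 and 0.02 m).
It fails at once if the jar, the spool or the dish is disturbed (distance of any of flux_jar, braid_spool, screw_dish from where it was at the start of the episode above 0.012 m or angle between flux_jar's own z axis and vertical above 0.3 rad).
It also fails if it takes over 61 s, if anything falls off the work surface, if the arm or the gripper's body presses on something with over 40 N, if the wrist force passes 120 N, or if a joint passes its speed limit or range.

## Working session

There is one attempt and no reset: what is moved stays moved. The work goes in short steps, Python scripts to look and compute and a tool call to move; the robot and the scene stay as the last step left them, time stands still between calls to the robot, and variables do not carry over. Pictures are saved under pics/ and viewed, at most 10 in all, crops included, and the job is handed in when it is done.

Besides the shell and the picture viewer there is one more tool, called by a JSON object that holds its "name" and its "arguments". arm_command: Moves the arm, as the interface text tells. Its arguments: {"type":"object","properties":{"targets":{"type":"array","items":{"type":"array","items":{"type":"number"}}},"squeeze":{"type":"number"}},"required":["targets"]}

```bash
mkdir -p pics
cat > h.py <<'E'
import numpy as np, cv2
from cell import robot, capture, job
def cap(n,save=None):
    c=capture(n)
    if save: cv2.imwrite('pics/'+save,c['frame'][:,:,::-1])
    return c
def world(c,u,v,z=None):
    f=c['frame'].shape[0]/2/np.tan(np.radians(c['fov_y'])/2)
    r=np.array([(u-c['cx'])/f,(v-c['cy'])/f,1.]); R=np.array(c['R']);t=np.array(c['t'])
    if z is None: d=float(c['depth'][int(round(v)),int(round(u))])
    else:
        o=-R.T@t; w=R.T@r; d=(z-o[2])/w[2]
    return R.T@(r*d-t)
def proj(c,X):
    f=c['frame'].shape[0]/2/np.tan(np.radians(c['fov_y'])/2)
    p=np.array(c['R'])@np.array(X,float)+np.array(c['t'])
    return p[:2]/p[2]*f+[c['cx'],c['cy']]
E
python3 - <<'E'
from h import *
s=robot.observe();print({k:np.round(v,3) for k,v in s.items()},robot.pinch_z)
for n in('top','scene'):
    c=cap(n,n+'0.png');np.save(n+'0.npy',c,allow_pickle=True);print(n,c['fov_y'],-np.array(c['R']).T@c['t'])
E
```

```text
{'t': np.float64(0.0), 'joint_positions': array([-1.262,  0.088,  1.372, -0.   ,  1.684, -0.103]), 'qvel': array([-0.   , -0.001, -0.   ,  0.   , -0.001,  0.001]), 'joint_efforts': array([ 1.0000e-03, -3.4019e+01, -3.0242e+01,  7.2000e-02,  3.3000e-02,
       -0.0000e+00]), 'ee_pos': array([ 219.965, -503.485,  204.3  ]), 'tcp_rot': array([ 0.979,  0.204, -0.   , -0.001]), 'wrist_force': array([ 0.839, -0.25 ,  0.01 ]), 'torque': array([-0.03 ,  0.009,  0.029]), 'grasp_force': np.float64(0.0), 'gripper_width': np.float64(1.001)} 18.8
top 57.55228539203264 [439.20519331  57.83589972 871.0303117 ]
scene 45.33352756115097 [-127.08332285  679.55373187  679.44175126]
```

View pics/top0.png

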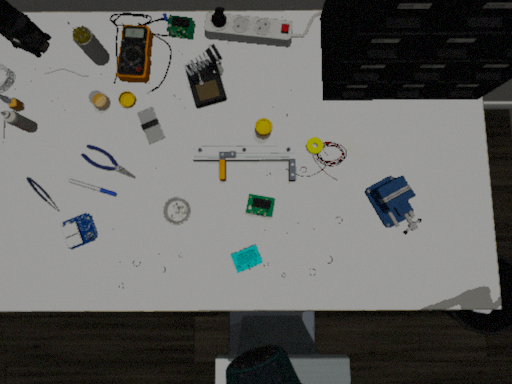

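View pics/scene0.png

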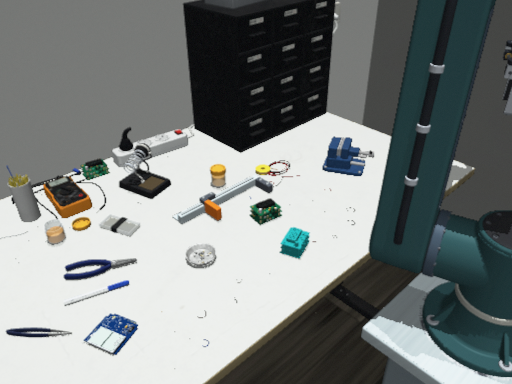

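The top view looks straight down, with image up = +x and image left = +y. The green stack is at about (260,205), the rail along row 158, the end stop at (292,170) and the jaw at (222,168). The dish is at (177,210), the spool at (315,145), the jar at (263,127) and the turquoise decoy at (246,258). I'll enlarge this area.

Run:
```python
from h import *
c=cap('top'); im=c['frame'][135:235,185:315,::-1]
cv2.imwrite('pics/crop1.png',cv2.resize(im,None,fx=6,fy=6,interpolation=cv2.INTER_CUBIC))
f=192/np.tan(np.radians(c['fov_y'])/2);print(f,c['cx'],c['cy'],np.round(c['R'],4).tolist())
print(world(c,260,205),world(c,260,205,37),world(c,222,168),world(c,292,170),world(c,240,160))
```

```text
349.59143339701393 256.099896655454 190.12781323319888 [[-0.0041, -1.0, -0.0026], [-0.9918, 0.0044, -0.1275], [0.1275, 0.002, -0.9918]]
[510.59409368  50.36432311  35.69585135] [510.48263924  50.37598795  37.        ] [601.41785932 142.33740382  34.19851708] [597.89096532 -29.10247524  22.46353188] [624.99717859  99.43897778  16.10765984]
```

View pics/crop1.png

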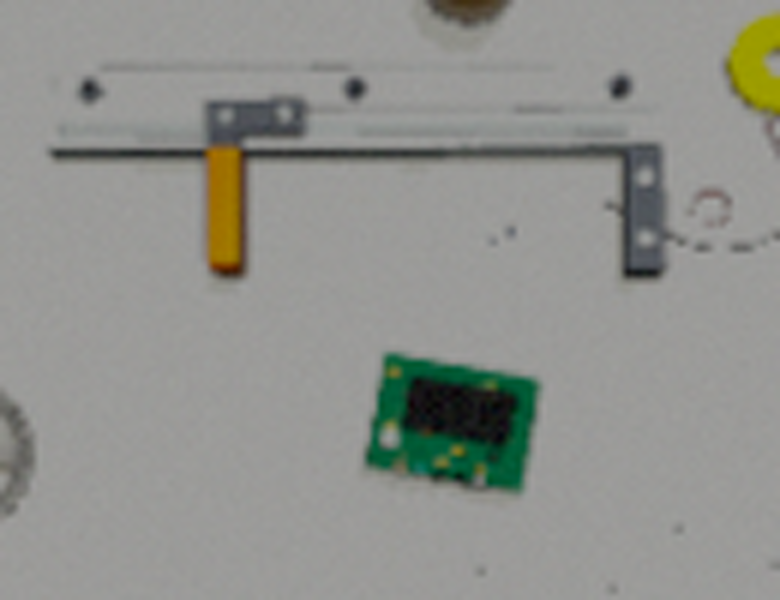

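The enlarged crop (6x) puts the stack's top-board corners at (386,353), (540,378), (522,492) and (366,466). The rail's front edge is at row ~151 and the end stop's inner edge at column ~628. The jaw plate spans columns 207–243, rows 147–272.

Run:
```python
from h import *
c=cap('top')
W=lambda u,v,z:world(c,185+(u+.5)/6-.5,135+(v+.5)/6-.5,z)
for n,p in dict(TL=(386,353,27),TR=(540,378,27),BR=(522,492,27),BL=(366,466,27),railL=(55,150,22),railR=(620,147,22),stopin_top=(626,148,22),stopin_bot=(625,271,22),stopout_bot=(663,271,22),stopout_top=(661,148,22),jawout=(207,160,35),jawout2=(208,268,35),jawin=(243,160,35),jawin2=(243,268,35),dishR=(33,455,13)).items(): print(n,np.round(W(*p),1))
P=np.array([W(*p,27)[:2] for p in((386,353),(540,378),(522,492),(366,466))]);m=P.mean(0);print(m,[np.linalg.norm(P[i]-P[i-1]) for i in range(4)])
d=(P[0]-P[1])+(P[3]-P[2]);print('y axis angle',np.arctan2(-d[0],d[1]))
# depth cloud check
f=349.59;v,u=np.mgrid[130:240,180:320];d=c['depth'][130:240,180:320]
X=np.stack([(u-c['cx'])/f*d,(v-c['cy'])/f*d,d],-1).reshape(-1,3);X=(X-c['t'])@np.array(c['R'])
S=X[(X[:,2]>22)&(X[:,0]<555)];print(len(S),S.mean(0),cv2.minAreaRect(S[:,:2].astype('f4')))
T=X[(X[:,2]>17)&(X[:,2]<25)&(X[:,0]>575)&(X[:,1]<-17)];print('stop',T.min(0),T.max(0))
J=X[(X[:,2]>29)&(X[:,0]>560)&(X[:,0]<620)&(X[:,1]>110)];print('jaw',J.min(0),J.max(0),np.median(J,0))
```

```text
TL [539.7  77.1  27. ]
TR [529.2  14.8  27. ]
BR [483.2  22.5  27. ]
BL [493.9  85.2  27. ]
railL [625.3 213.8  22. ]
railR [625.5 -19.5  22. ]
stopin_top [625. -22.  22.]
stopin_bot [573.7 -20.7  22. ]
stopout_bot [573.6 -36.3  22. ]
stopout_top [625.  -36.4  22. ]
jawout [618.  149.5  35. ]
jawout2 [573.6 148.7  35. ]
jawin [618.  134.9  35. ]
jawin2 [573.5 134.6  35. ]
dishR [499.9 222.   13. ]
[511.52035554  49.89613334] [np.float64(46.4754177126425), np.float64(63.158221972452935), np.float64(46.66071136026213), np.float64(63.58326289436224)]
y axis angle -0.16782071947639057
554 [501.71461555  51.28645283 138.88340254] ((486.9971618652344, 54.464508056640625), (61.5386962890625, 95.36109161376953), 80.34617614746094)
stop [575.51124612 -37.43946512  17.13913604] [641.437916   -17.16319595  24.66183624]
jaw [573.90679605 134.91601501  29.86301127] [619.09747599 147.43148476  38.74436821] [596.49214792 141.97804215  34.43104421]
```

{"name": "arm_command", "arguments": {"targets": [[17.6, -16.2, 0, 0, 0, 3.92, 0.6], [17.6, -16.2, 0, 0, 0, 3.92, 0.6], [17.6, -16.2, 0, 0, 0, 3.92, 0.6], [17.6, -16.2, 0, 0, 0, 3.92, 0.6], [17.6, -16.2, 0, 0, 0, 3.92, 0.6], [17.6, -16.2, 0, 0, 0, 3.92, 0.6], [17.6, -16.2, 0, 0, 0, 3.92, 0.6], [17.6, -16.2, 0, 0, 0, 3.92, 0.6]]}}

```text
t: 1.2
ee_pos: [421.4, -46.3, 205.6]
tcp_rot: [1.0, 0.001, 0.0, 0.0]
wrist_force: [1.5, -1.6, -0.1]
gripper_width: 0.4
grasp_force: 0.0
```

{"name": "arm_command", "arguments": {"targets": [[1.4, -3.6, 0, 0, 0, 0, 0.6], [1.4, -3.6, 0, 0, 0, 0, 0.6], [1.4, -3.6, 0, 0, 0, 0, 0.6], [1.4, -3.6, 0, 0, 0, 0, 0.6]]}}

```text
t: 1.7
ee_pos: [455.5, 41.2, 205.3]
tcp_rot: [1.0, 0.001, -0.0, 0.0]
wrist_force: [-0.7, -0.6, -0.1]
gripper_width: 0.399
grasp_force: 0.0
```

{"name": "arm_command", "arguments": {"targets": [[0, -0.36, 4, 0, 0, 0, 0.6], [0, -0.36, 6, 0, 0, 0, 0.6], [0, -0.36, 7.2, 0, 0, 0, 0.6], [0, -0.36, 7.9, 0, 0, 0, 0.6], [0, -0.36, 8.0, 0, 0, 0, 0.6], [0, -0.36, 8.0, 0, 0, 0, 0.6]]}}

```text
t: 2.45
ee_pos: [456.7, 49.8, 6.6]
tcp_rot: [1.0, -0.0, 0.001, 0.0]
wrist_force: [0.0, 0.4, -0.0]
gripper_width: 0.4
grasp_force: 0.0
```

Run:
```python
from h import *
s=robot.observe();print(s['ee_pos'],s['wrist_force'])
c=cap('scene'); cv2.imwrite('pics/s1.png',cv2.resize(c['frame'][150:290,170:350,::-1],None,fx=4,fy=4,interpolation=cv2.INTER_CUBIC))
```

```text
[456.70974528  49.82975425   6.61317822] [ 0.04828365  0.39185336 -0.02053059]
```

View pics/s1.png

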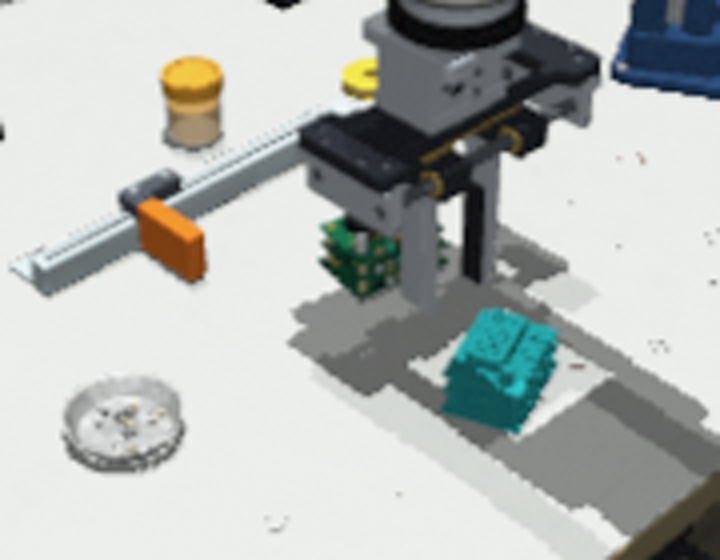

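The fingers straddle the near long side of the green stack (crop ~(380,260)), clear of the turquoise decoy at (500,370). Now I'll push it in +x.

{"name": "arm_command", "arguments": {"targets": [[0.4, 0, 0.06, 0, 0, 0, 0.65], [0.7, 0, 0.06, 0, 0, 0, 0.65], [1.0, 0, 0.06, 0, 0, 0, 0.65], [1.25, 0, 0.06, 0, 0, 0, 0.65], [1.5, 0, 0.06, 0, 0, 0, 0.65], [1.75, 0, 0.06, 0, 0, 0, 0.65], [2.0, 0, 0.06, 0, 0, 0, 0.65], [2.2, 0, 0.06, 0, 0, 0, 0.65]]}}

```text
t: 3.5
ee_pos: [511.2, 50.8, 3.9]
tcp_rot: [1.0, 0.001, 0.0, 0.0]
wrist_force: [-1.2, -0.1, 0.3]
gripper_width: 0.349
grasp_force: 0.4
```

```bash
cat >> h.py <<'E'
def stack(c,zt=27,ym=-50,yM=150):
    b=cv2.cvtColor(c['frame'],cv2.COLOR_RGB2HSV); m=((b[...,0]>60)&(b[...,0]<86)&(b[...,1]>120)).astype('u1')
    m[:130]=0;m[240:]=0;m[:,:190]=0;m[:,310:]=0
    v,u=np.nonzero(m); P=np.array([world(c,a,d,zt)[:2] for a,d in zip(u,v)]); return P
E
python3 - <<'E'
from h import *
c=cap('top'); s=robot.observe(); print(s['ee_pos'],s['wrist_force'])
P=stack(c); print(len(P),P.min(0),P.max(0),cv2.minAreaRect(P.astype('f4')))
cv2.imwrite('pics/t2.png',cv2.resize(c['frame'][135:235,185:315,::-1],None,fx=6,fy=6,interpolation=cv2.INTER_CUBIC))
E
```

```text
[511.8860283   50.79478693   4.00258144] [-0.31121148  0.44922221  0.08712609]
89 [429.52538723 -26.58060676] [624.57999945 120.21191647] ((527.3277587890625, 46.56542205810547), (146.69683837890625, 195.0560760498047), 89.76795959472656)
```

View pics/t2.png

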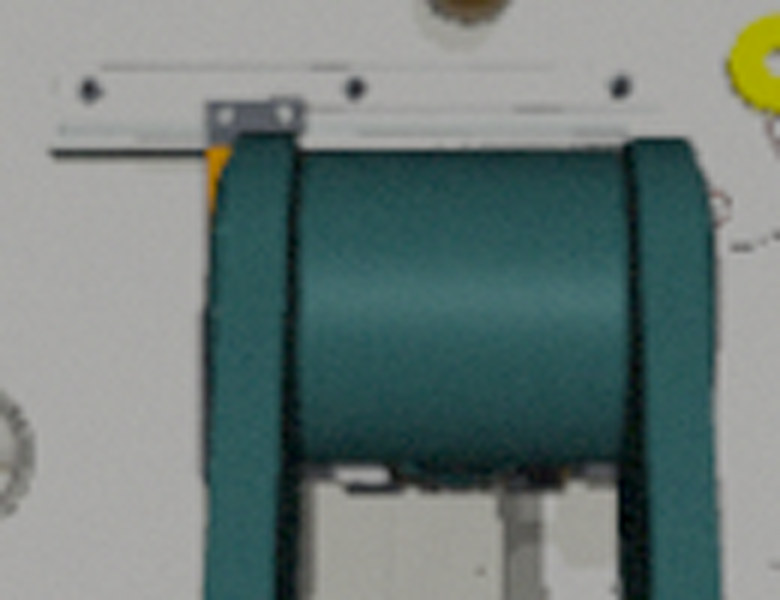

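The arm hides the stack from above, so I'll continue the push and check with the scene camera.

{"name": "arm_command", "arguments": {"targets": [[0.2, 0, 0, 0, 0, 0, 0.65], [0.4, 0, 0, 0, 0, 0, 0.65], [0.6, 0, 0, 0, 0, 0, 0.65], [0.8, 0, 0, 0, 0, 0, 0.65], [1.0, 0, 0, 0, 0, 0, 0.65], [1.2, 0, 0, 0, 0, 0, 0.65], [1.4, 0, 0, 0, 0, 0, 0.65], [1.6, 0, 0, 0, 0, 0, 0.65]]}}

```text
t: 4.55
ee_pos: [551.2, 50.9, 4.0]
tcp_rot: [1.0, 0.001, 0.0, 0.0]
wrist_force: [-0.8, -0.2, -0.5]
gripper_width: 0.351
grasp_force: 0.2
```

Run:
```python
from h import *
s=robot.observe();print(s['ee_pos'],s['wrist_force'])
c=cap('scene'); cv2.imwrite('pics/s2.png',cv2.resize(c['frame'][140:240,180:310,::-1],None,fx=6,fy=6,interpolation=cv2.INTER_CUBIC))
```

```text
[551.19735061  50.89942677   3.97164141] [-0.79930737 -0.24584208 -0.46304288]
```

View pics/s2.png

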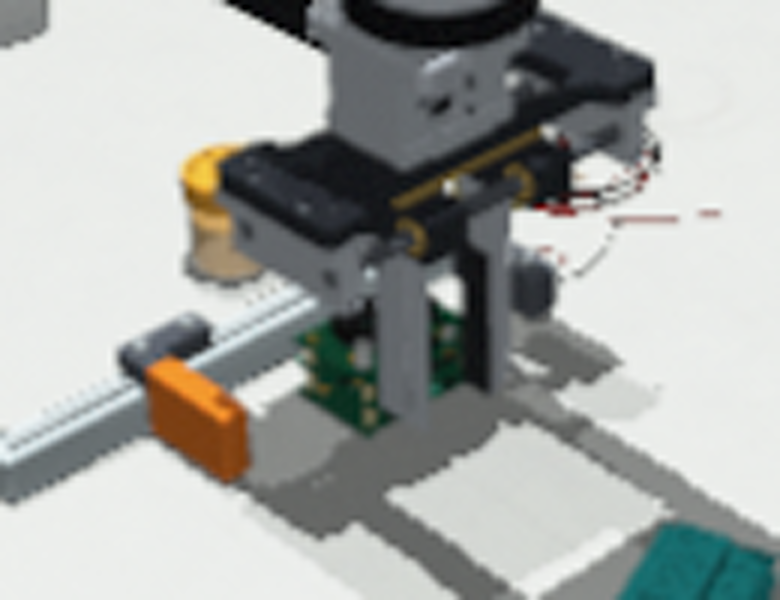

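The stack (crop ~(385,370)) sits square against both fingers, inside the opening. The jaw plate at (200,420) hasn't moved. Continuing gently to the rail.

{"name": "arm_command", "arguments": {"targets": [[0.12, 0, 0, 0, 0, 0, 0.65], [0.24, 0, 0, 0, 0, 0, 0.65], [0.36, 0, 0, 0, 0, 0, 0.65], [0.48, 0, 0, 0, 0, 0, 0.65], [0.56, 0, 0, 0, 0, 0, 0.65], [0.62, 0, 0, 0, 0, 0, 0.65], [0.66, 0, 0, 0, 0, 0, 0.65], [0.66, 0, 0, 0, 0, 0, 0.65]]}}

```text
t: 5.6
ee_pos: [567.6, 50.9, 4.0]
tcp_rot: [1.0, 0.001, 0.0, 0.0]
wrist_force: [-0.4, -0.3, 0.2]
gripper_width: 0.349
grasp_force: 0.2
```

{"name": "arm_command", "arguments": {"targets": [[0.03, 0, 0, 0, 0, 0, 0.65], [0.06, 0, 0, 0, 0, 0, 0.65], [0.08, 0, 0, 0, 0, 0, 0.65], [0.08, 0, 0, 0, 0, 0, 0.65]]}}

```text
t: 6.1
ee_pos: [569.5, 50.9, 4.0]
tcp_rot: [1.0, 0.001, 0.0, 0.0]
wrist_force: [-1.0, -0.5, 0.4]
gripper_width: 0.351
grasp_force: 0.3
```

{"name": "arm_command", "arguments": {"targets": [[0.03, 0, 0, 0, 0, 0, 0.65], [0.06, 0, 0, 0, 0, 0, 0.65], [0.08, 0, 0, 0, 0, 0, 0.65], [0.08, 0, 0, 0, 0, 0, 0.65]]}}

```text
t: 6.6
ee_pos: [569.7, 50.9, 4.0]
tcp_rot: [1.0, 0.001, -0.002, 0.0]
wrist_force: [-6.7, 0.2, 4.9]
gripper_width: 0.352
grasp_force: 3.1
```

{"name": "arm_command", "arguments": {"targets": [[0.03, 0, 0, 0, 0, 0, 0.65], [0.06, 0, 0, 0, 0, 0, 0.65], [0.08, 0, 0, 0, 0, 0, 0.65], [0.08, 0, 0, 0, 0, 0, 0.65]]}}

```text
t: 7.1
ee_pos: [569.7, 50.9, 4.0]
tcp_rot: [1.0, 0.001, -0.004, 0.0]
wrist_force: [-11.0, -0.0, 8.6]
gripper_width: 0.346
grasp_force: 5.5
```

The rail stopped the stack at TCP x = 569.7, as predicted. Backing off, lifting and going to the jaw's outer side.

{"name": "arm_command", "arguments": {"targets": [[-0.3, 0, 0, 0, 0, 0, 0.65], [-1.2, 0, 0, 0, 0, 0, 0.65], [-2.0, 0, 0, 0, 0, 0, 0.65], [-2.0, 0, -1.5, 0, 0, 0, 0.8], [-2.0, 0, -3.0, 0, 0, 0, 1], [-2.0, -2.0, -3.2, 0, 0, 0, 1], [-2.0, -4.0, -3.2, 0, 0, 0, 1], [-2.0, -5.2, -3.2, 0, 0, 0, 1]]}}

```text
t: 8.1
ee_pos: [523.9, 183.1, 84.4]
tcp_rot: [1.0, 0.001, 0.001, -0.001]
wrist_force: [0.1, 0.4, 0.2]
gripper_width: 0.008
grasp_force: 0.0
```

{"name": "arm_command", "arguments": {"targets": [[1.5, 0, 0, 0, 0, 0, 1], [3.0, 0, 0, 0, 0, 0, 1], [3.0, 0, 0, 0, 0, 0, 1], [3.0, 0, 0, 0, 0, 0, 1]]}}

```text
t: 8.6
ee_pos: [598.0, 180.9, 83.6]
tcp_rot: [1.0, 0.001, -0.0, -0.0]
wrist_force: [0.2, -0.3, -0.7]
gripper_width: 0.004
grasp_force: 0.0
```

Run:
```python
from h import *
s=robot.observe();print(s['ee_pos'],s['gripper_width'])
c=cap('top'); s2=cap('scene')
im=np.vstack([cv2.resize(c['frame'][135:225,185:315,::-1],None,fx=4,fy=4,interpolation=cv2.INTER_CUBIC)[:300],cv2.resize(s2['frame'][160:235,180:310,::-1],None,fx=4,fy=4,interpolation=cv2.INTER_CUBIC)])
cv2.imwrite('pics/t3.png',im)
```

```text
[597.95009542 180.93549629  83.59748646] 0.00446234553982304
```

View pics/t3.png

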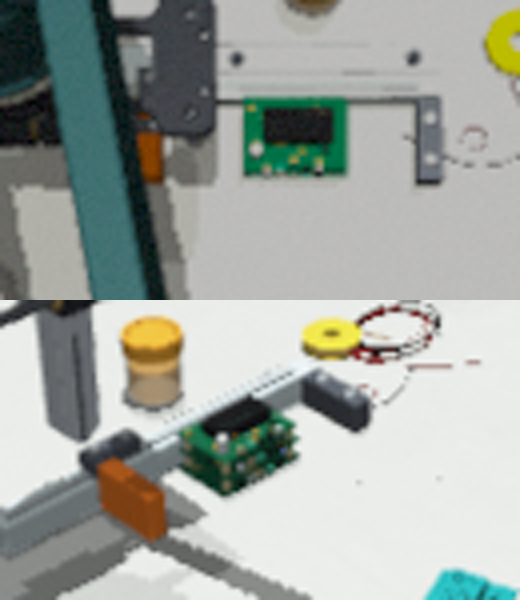

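Both views show the stack flush and square on the rail with the jaw still open. The gripper is above the jaw's outer side. Now I'll lower it and push the jaw in -y.

{"name": "arm_command", "arguments": {"targets": [[0, 0, 1.5, 0, 0, 0, 1], [0, 0, 2.6, 0, 0, 0, 1], [0, 0, 2.95, 0, 0, 0, 1], [0, 0.2, 2.95, 0, 0, 0, 1], [0, 0.4, 2.95, 0, 0, 0, 1], [0, 0.6, 2.95, 0, 0, 0, 1], [0, 0.8, 2.95, 0, 0, 0, 1], [0, 1.0, 2.95, 0, 0, 0, 1]]}}

```text
t: 9.7
ee_pos: [598.9, 156.2, 11.1]
tcp_rot: [1.0, 0.001, 0.001, -0.001]
wrist_force: [1.4, 1.9, 1.3]
gripper_width: 0.004
grasp_force: 0.9
```

{"name": "arm_command", "arguments": {"targets": [[0, 0.2, 0, 0, 0, 0, 1], [0, 0.4, 0, 0, 0, 0, 1], [0, 0.6, 0, 0, 0, 0, 1], [0, 0.8, 0, 0, 0, 0, 1], [0, 1.0, 0, 0, 0, 0, 1], [0, 1.2, 0, 0, 0, 0, 1], [0, 1.4, 0, 0, 0, 0, 1], [0, 1.6, 0, 0, 0, 0, 1]]}}

```text
t: 10.7
ee_pos: [598.3, 115.6, 10.2]
tcp_rot: [1.0, 0.001, 0.0, 0.0]
wrist_force: [0.3, 1.6, 0.4]
gripper_width: 0.006
grasp_force: 0.9
```

{"name": "arm_command", "arguments": {"targets": [[0, 0.15, 0, 0, 0, 0, 1], [0, 0.3, 0, 0, 0, 0, 1], [0, 0.45, 0, 0, 0, 0, 1], [0, 0.6, 0, 0, 0, 0, 1], [0, 0.75, 0, 0, 0, 0, 1], [0, 0.9, 0, 0, 0, 0, 1], [0, 1.05, 0, 0, 0, 0, 1], [0, 1.2, 0, 0, 0, 0, 1]]}}

```text
t: 11.7
ee_pos: [598.3, 85.7, 10.2]
tcp_rot: [1.0, 0.001, -0.0, 0.0]
wrist_force: [1.3, 2.2, 0.2]
gripper_width: 0.004
grasp_force: 1.3
```

{"name": "arm_command", "arguments": {"targets": [[0, 0.1, 0, 0, 0, 0, 1], [0, 0.2, 0, 0, 0, 0, 1], [0, 0.3, 0, 0, 0, 0, 1], [0, 0.36, 0, 0, 0, 0, 1], [0, 0.42, 0, 0, 0, 0, 1], [0, 0.48, 0, 0, 0, 0, 1], [0, 0.52, 0, 0, 0, 0, 1], [0, 0.52, 0, 0, 0, 0, 1]]}}

```text
t: 12.7
ee_pos: [598.3, 72.7, 10.2]
tcp_rot: [1.0, 0.001, -0.0, 0.0]
wrist_force: [0.9, 1.7, 0.4]
gripper_width: 0.006
grasp_force: 0.9
```

{"name": "arm_command", "arguments": {"targets": [[0, 0.03, 0, 0, 0, 0, 1], [0, 0.06, 0, 0, 0, 0, 1], [0, 0.09, 0, 0, 0, 0, 1], [0, 0.09, 0, 0, 0, 0, 1]]}}

```text
t: 13.2
ee_pos: [598.3, 70.6, 10.2]
tcp_rot: [1.0, 0.001, -0.0, 0.0]
wrist_force: [2.2, 2.2, -1.0]
gripper_width: 0.005
grasp_force: 1.0
```

{"name": "arm_command", "arguments": {"targets": [[0, 0.03, 0, 0, 0, 0, 1], [0, 0.06, 0, 0, 0, 0, 1], [0, 0.09, 0, 0, 0, 0, 1], [0, 0.09, 0, 0, 0, 0, 1]]}}

```text
t: 13.7
ee_pos: [598.3, 69.6, 10.2]
tcp_rot: [1.0, 0.001, 0.0, -0.001]
wrist_force: [2.3, 4.9, -0.6]
gripper_width: 0.004
grasp_force: 2.7
```

{"name": "arm_command", "arguments": {"targets": [[0, 0.03, 0, 0, 0, 0, 1], [0, 0.06, 0, 0, 0, 0, 1], [0, 0.09, 0, 0, 0, 0, 1], [0, 0.09, 0, 0, 0, 0, 1]]}}

```text
t: 14.2
ee_pos: [598.3, 69.6, 10.3]
tcp_rot: [1.0, 0.001, 0.0, -0.003]
wrist_force: [0.8, 10.0, 0.3]
gripper_width: 0.006
grasp_force: 5.0
```

The jaw stopped firmly at TCP y = 69.6. I'll back off, lift clear and look.

{"name": "arm_command", "arguments": {"targets": [[0, -0.4, 0, 0, 0, 0, 1], [0, -1.2, 0, 0, 0, 0, 1], [0, -1.6, -1.5, 0, 0, 0, 1], [0, -1.6, -4.0, 0, 0, 0, 1], [0, -3.5, -4.0, 0, 0, 0, 1], [0, -5.5, -4.0, 0, 0, 0, 1], [0, -5.5, -4.0, 0, 0, 0, 1]]}}

```text
t: 15.08
ee_pos: [597.2, 207.2, 110.0]
tcp_rot: [1.0, 0.003, -0.0, 0.0]
wrist_force: [-0.2, 0.3, -0.5]
gripper_width: 0.002
grasp_force: 0.0
```

Run:
```python
from h import *
s=robot.observe();print(s['ee_pos'],s['gripper_width'])
c=cap('top'); s2=cap('scene')
im=np.vstack([cv2.resize(c['frame'][145:195,215:315,::-1],None,fx=6,fy=6,interpolation=cv2.INTER_CUBIC),cv2.resize(s2['frame'][165:215,200:300,::-1],None,fx=6,fy=6,interpolation=cv2.INTER_CUBIC)])
cv2.imwrite('pics/t4.png',im)
```

```text
[597.24226677 207.17280891 109.99636601] 0.0018987265758228578
```

View pics/t4.png

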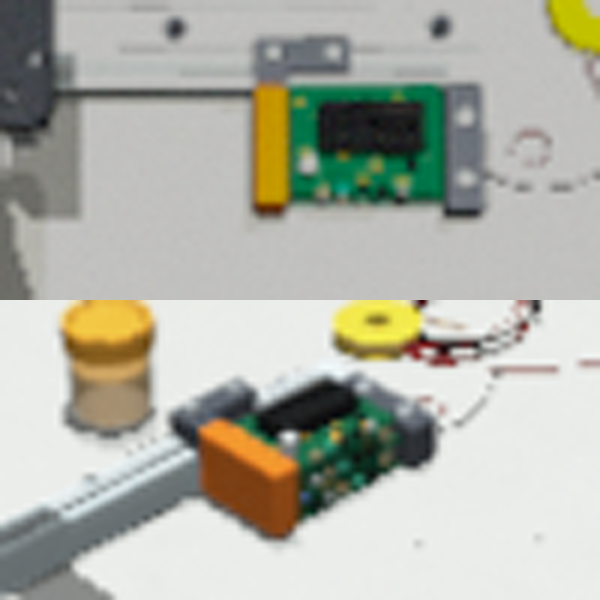

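The stack sits closed in between the jaw (left) and the end stop (right), top edge at the rail and near edge at row ~201. I'll check that number.

Run:
```python
from h import *
c=cap('top')
W=lambda u,v,z:np.round(world(c,215+(u+.5)/6-.5,145+(v+.5)/6-.5,z),1)
print('near L,R',W(300,203,27),W(435,201,27),'far',W(300,85,27),W(430,85,27),'jaw in/out',W(289,150,35),W(254,150,35),'stop in',W(444,150,22))
```

```text
near L,R [576.5  38.7  27. ] [577.  -16.3  27. ] far [625.5  38.4  27. ] [625.2 -15.   27. ] jaw in/out [596.9  43.2  35. ] [597.   57.4  35. ] stop in [599.1 -20.7  22. ]
```

```bash
python3 -c "
from cell import job
print(job.close_job())"
```

```text
the job is handed in; nothing more can be done
None
```

The board stack is against the back rail and closed in squarely between the jaw and the end stop. I handed the job in at about 15 s of the allowed 61 s; the hand-in gave no pass or fail verdict. My last measurements put the stack within about 1–2 mm of the rail, square to it, with the jaw at about 0.106 m and the gripper clear. I never moved near the jar, spool or dish, but I didn't re-measure their positions at the end.

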